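Fill the bottle carrier

ROBOT

A 6-joint arm with a two-finger parallel gripper is mounted at the origin on the work surface. World frame = base frame: x ahead of the robot, y to its left, z up, the work surface at z = 0. Lengths are in m, angles in rad, forces in N, time in s.
With the tool pointing down it reaches from about 0.35 to 0.875 m from the base axis. Payload 4.2 kg.
Tool frame: the origin (TCP) lies at the very end of the fingers, on their centre line; the grasp point (between the pads) lies 19 mm behind it; z points along the fingers, y is the line along which they close (so a half turn about z gives the same grasp; the last joint's range is limited). The gripper opens to 85 mm and grips with 20 to 120 N. Pads are 22 mm wide; open, the fingers measure 114 mm over their backs; the gripper's body (76 mm by 85 mm) begins 54 mm behind the grasp point. The pads swing forward as they close: fully open they stand 13 mm farther back than shut.
Start: joints at [-1.059, 0.385, 0.008, 0, -1.194, -0.259], TCP at [0.156, -0.605, 0.231] pointing down, gripper open.
Joint ranges: [-3.14, 3.14], [-1.21, 2.06], [-1.07, 1.41], [-3.16, 2.05], [-2.99, -0.16], [-3.1, 3.1]. Speed limits (rad/s): [2.79, 2.79, 3.14, 3.14, 3.14, 3.14].

INTERFACE

Orientations are given as [roll, pitch, yaw] about the fixed x, y, z axes, in that order (R = Rz(yaw) Ry(pitch) Rx(roll)).
In Python, from cell import manip gives the robot as it stands.
- The arm moves only by the shell command python3 -m creep 'ROWS' [OPENING]. ROWS is a JSON object of lists of equal length, an entry for each row: "linear": the shift along the tool's x, y, z in units of 0.15 m (1.0 is 0.15 m), a list of three; "rotation": the turn, a rotation vector about the tool's x, y, z in units of 90 degrees (1.0 is 90 degrees), a list of three. In form: {"linear": [[tx, ty, tz], ...], "rotation": [[rx, ry, rz], ...]}. A call has 1 to 5 rows; each row is the pose to reach, as a shift and turn from the pose commanded when the call began, along the tool's axes at that moment; what a row does not reach only later rows make up. A row lasts 1/12 s, in which the tool goes at most 41.7 mm and 7.16 degrees, less where a joint would pass 70% of its speed; a pose out of reach is approached as far as the arm can. A call with a number of a shift or a turn outside -1 to 1 is refused whole. A call with a gripper value outside its range is refused whole. OPENING is the closure, from -1 (fully open) to 1 (shut), set as the call begins (- or left out, the last holds). The fingers move at their own pace and stop on an object; the grip force is fixed at half the most. Time passes only in rows, so rows that repeat a pose let the fingers close. It gives the time, the measured TCP pose, the force, the opening and the grip force at its end, in the units of the state.
- manip.state(): the state, without advancing time (a new reading comes with each control period).
- manip.snapshot(name): name is "side" or "top"; returns the picture (400x640x3 uint8, red, green, blue); there is no depth.
- manip.camera_params(name): a dict with "K" (3x3 intrinsics, pixels), "k1" (the pictures are not rectified: a ray, as slopes to the right and down, at radius r is drawn at 1 + k1 r^2 times it, then the intrinsics apply), "extrinsics" (4x4, takes a point from camera to world coordinates). Camera axes: x right, y down, z forward; pixel columns grow to the right and rows downward; lengths in m; the calibration is good to about 2 mm. A picture is of the moment at which its call begins. camera_params takes no time and is no camera call.
- manip.hand_in(): hands the job in; it is judged then, once.
The state is a dict: "time_s": time; "joint_pos": joint angles; "dq": joint speeds; "effort": joint torques, N m; "ee_pos": TCP position; "orientation": TCP orientation; "force": force on the tool from outside, world axes, zero at the start; "wrist_torque": the same for the moment, N m; "opening": opening from 0.0 (shut) to 1.0 (fully open); "gripper_force": force on a finger pad.
Only numpy, scipy, OpenCV 4.12 (cv2) and the standard library are available. Lean on these libraries where they do the work, as an engineer would, in place of code of your own. Each camera call takes 0.05 s, during which the arm holds its last target. There are 200 camera calls.

TASK

Two amber bottles with narrow necks, like those already in the grey bottle carrier (not the squat wide jar), still stand loose on the laboratory bench: put each of them upright into an empty compartment of the carrier, one bottle to a compartment, standing flat on the compartment's floor. Keep them upright and set them down rather than dropping them. Leave what is already in the carrier, and everything else on the bench, where it stands.

Things in the scene. Friction and masses are not known exactly. Their poses are not given: they have to be found in the camera images.
- bottle_a: Capped amber glass bottle standing on the bench outside the carrier, one of the two to load. Round, body 62 mm diameter up to 80 mm height, sloping shoulder to a 32 mm neck at 94 mm, black screw cap 40 mm diameter from 100 to 130 mm height (overall 130 mm), 0.2 to 0.4 kg. Origin: centre of its underside, z up.
- bottle_b: Capped amber glass bottle standing on the bench outside the carrier, one of the two to load. Round, body 62 mm diameter up to 80 mm height, sloping shoulder to a 32 mm neck at 94 mm, black screw cap 40 mm diameter from 100 to 130 mm height (overall 130 mm), 0.2 to 0.4 kg. Origin: centre of its underside, z up.
- carrier: Grey plastic divided bottle carrier, fixed: 178 mm (own x) by 264 mm (own y), 62 mm high, open on top, six 80 mm square compartments (2 along x, 3 along y, centres 86 mm apart). Walls and floor 6 mm thick, inner dividers up to 54 mm; a 9 mm ledge at the top of each end. Origin: centre of its underside. Four compartments are occupied, two empty; which ones varies.
- cell0 (a point): Centre of the floor of one carrier compartment (floor surface, 6 mm above the bench), at (-43, -86) mm in the carrier's own x, y. It may be empty or occupied.
- cell1 (a point): Centre of the floor of one carrier compartment (floor surface, 6 mm above the bench), at (-43, 0) mm in the carrier's own x, y. It may be empty or occupied.
- cell2 (a point): Centre of the floor of one carrier compartment (floor surface, 6 mm above the bench), at (-43, 86) mm in the carrier's own x, y. It may be empty or occupied.
- cell3 (a point): Centre of the floor of one carrier compartment (floor surface, 6 mm above the bench), at (43, -86) mm in the carrier's own x, y. It may be empty or occupied.
- cell4 (a point): Centre of the floor of one carrier compartment (floor surface, 6 mm above the bench), at (43, 0) mm in the carrier's own x, y. It may be empty or occupied.
- cell5 (a point): Centre of the floor of one carrier compartment (floor surface, 6 mm above the bench), at (43, 86) mm in the carrier's own x, y. It may be empty or occupied.
- stored0: Amber bottle of the same kind and size as those to load, already standing in a compartment of the carrier; its top is 136 mm above the bench. Origin: centre of its underside. It stays there.
- stored1: Amber bottle of the same kind and size as those to load, already standing in a compartment of the carrier; its top is 136 mm above the bench. Origin: centre of its underside. It stays there.
- stored2: Amber bottle of the same kind and size as those to load, already standing in a compartment of the carrier; its top is 136 mm above the bench. Origin: centre of its underside. It stays there.
- stored_jar: White jar, 66 mm diameter, 80 mm high, already standing in a compartment of the carrier. Origin: centre of its underside. It stays there.
- squat_jar: Bystander: squat wide amber jar, 68 mm diameter, 75 mm high, wide black lid. Origin: centre of its underside.
- beaker: Bystander: open glass beaker, 70 mm diameter, 85 mm high. Origin: centre of its underside.
- wash_bottle: Bystander: white wash bottle, 64 mm diameter, about 175 mm high with a bent spout that reaches 53 mm to its own +x. Origin: centre of its underside.
- flow_meter: Bystander: white hand-held meter lying flat, 75 x 130 x 28 mm. Origin: centre of its underside.
- wrench: Bystander: steel open-end wrench, 160 mm long, lying flat along its own x. Origin: on its underside, near its middle.

How it is judged:
At the end, for the whole second after the job is handed in: Both bottles, and the three bottles and the jar that were there before, stand one to a compartment: each within 18 mm of a compartment centre (walls allow 13 mm), underside within 8 mm of its floor, upright within 7 degrees, at rest ((horizontal distance between bottle_a and cell0 below 0.018 m or horizontal distance between bottle_a and cell1 below 0.018 m or horizontal distance between bottle_a and cell2 below 0.018 m or horizontal distance between bottle_a and cell3 below 0.018 m or horizontal distance between bottle_a and cell4 below 0.018 m or horizontal distance between bottle_a and cell5 below 0.018 m) and z of each of bottle_a, bottle_b, stored0, stored1, stored2, stored_jar in the frame of carrier below 0.014 m and angle between each of bottle_a, bottle_b, stored0, stored1, stored2, stored_jar's own z axis and vertical below 0.12 rad and linear speed of each of bottle_a, bottle_b, stored0, stored1, stored2, stored_jar below 0.03 m/s and (horizontal distance between bottle_b and cell0 below 0.018 m or horizontal distance between bottle_b and cell1 below 0.018 m or horizontal distance between bottle_b and cell2 below 0.018 m or horizontal distance between bottle_b and cell3 below 0.018 m or horizontal distance between bottle_b and cell4 below 0.018 m or horizontal distance between bottle_b and cell5 below 0.018 m) and (horizontal distance between stored0 and cell0 below 0.018 m or horizontal distance between stored0 and cell1 below 0.018 m or horizontal distance between stored0 and cell2 below 0.018 m or horizontal distance between stored0 and cell3 below 0.018 m or horizontal distance between stored0 and cell4 below 0.018 m or horizontal distance between stored0 and cell5 below 0.018 m) and (horizontal distance between stored1 and cell0 below 0.018 m or horizontal distance between stored1 and cell1 below 0.018 m or horizontal distance between stored1 and cell2 below 0.018 m or horizontal distance between stored1 and cell3 below 0.018 m or horizontal distance between stored1 and cell4 below 0.018 m or horizontal distance between stored1 and cell5 below 0.018 m) and (horizontal distance between stored2 and cell0 below 0.018 m or horizontal distance between stored2 and cell1 below 0.018 m or horizontal distance between stored2 and cell2 below 0.018 m or horizontal distance between stored2 and cell3 below 0.018 m or horizontal distance between stored2 and cell4 below 0.018 m or horizontal distance between stored2 and cell5 below 0.018 m) and (horizontal distance between stored_jar and cell0 below 0.018 m or horizontal distance between stored_jar and cell1 below 0.018 m or horizontal distance between stored_jar and cell2 below 0.018 m or horizontal distance between stored_jar and cell3 below 0.018 m or horizontal distance between stored_jar and cell4 below 0.018 m or horizontal distance between stored_jar and cell5 below 0.018 m)); the robot touches nothing.
It fails at once if a bottle being loaded is dropped (falls free of the fingers faster than 0.6 m/s, as from about 20 mm) ((contact force between bottle_a and the fingers below 0.3 N and linear speed of bottle_a above 0.6 m/s) or (contact force between bottle_b and the fingers below 0.3 N and linear speed of bottle_b above 0.6 m/s)).
It fails at once if a bottle being loaded is tipped by more than about 45 degrees (angle between any of bottle_a, bottle_b's own z axis and vertical above 0.8 rad).
It fails at once if something already in the carrier is taken from its compartment (moved over 40 mm) or tipped over 23 degrees (distance of any of stored0, stored1, stored2, stored_jar from where it was at the start of the episode above 0.04 m or angle between any of stored0, stored1, stored2, stored_jar's own z axis and vertical above 0.4 rad).
It fails at once if a bystander on the bench is pushed away by more than 40 mm or tipped over 28 degrees (distance of any of squat_jar, beaker, wash_bottle, flow_meter, wrench from where it was at the start of the episode above 0.04 m or angle between any of squat_jar, beaker, wash_bottle, flow_meter, wrench's own z axis and vertical above 0.5 rad).
It also fails if it takes over 54 s, if anything falls off the work surface, if the arm or the gripper's body presses on something with over 40 N, if the wrist force passes 120 N, or if a joint passes its speed limit or range.

## Working session

There is one attempt and no reset: what is moved stays moved. The work goes in short steps, Python scripts to look and compute and a shell command to move; the robot and the scene stay as the last step left them, time stands still between calls to the robot, and variables do not carry over. Pictures are saved under pics/ and viewed, at most 10 in all, crops included, and the job is handed in when it is done.

```bash
ls; mkdir -p pics; python3 - <<'E'
from cell import manip
import cv2,json
for n in("top","side"):
    cv2.imwrite(f"pics/{n}0.png",manip.snapshot(n)[:,:,::-1]); print(n,manip.camera_params(n))
print(manip.state())
E
```

```text
pics
top {'K': array([[501.15250296,   0.        , 313.25076606],
       [  0.        , 501.15250296, 190.24662017],
       [  0.        ,   0.        ,   1.        ]]), 'k1': 0.04219262990958082, 'extrinsics': array([[ 0.02053982, -0.995989  ,  0.08708633,  0.46733858],
       [-0.99961731, -0.02207262, -0.01667455,  0.04516113],
       [ 0.01852989, -0.08671051, -0.99606121,  1.18777343],
       [ 0.        ,  0.        ,  0.        ,  1.        ]])}
side {'K': array([[377.77030609,   0.        , 324.70448423],
       [  0.        , 377.77030609, 199.17099755],
       [  0.        ,   0.        ,   1.        ]]), 'k1': 0.011232683426940627, 'extrinsics': array([[ 0.99265655, -0.08572731,  0.08534518,  0.5130551 ],
       [-0.12057647, -0.64457736,  0.75497109, -0.59155202],
       [-0.00971007, -0.75971762, -0.65018064,  0.58738323],
       [ 0.        ,  0.        ,  0.        ,  1.        ]])}
{'time_s': 0.1, 'joint_pos': array([-1.05941487e+00,  3.85479045e-01,  6.72846580e-03, -4.58766069e-04,
       -1.19401741e+00, -2.58621997e-01]), 'dq': array([ 0.00015183, -0.00281571,  0.00308847,  0.00103471,  0.00217522,
        0.00031283]), 'effort': array([ 2.78352200e-04, -3.93319380e+01,  1.88929993e+01,  4.19796824e+00,
       -2.62340582e-03,  7.02868419e-06]), 'ee_pos': array([ 0.15619231, -0.60460588,  0.23031451]), 'orientation': array([ 3.13957751e+00, -9.21836639e-05, -2.88900231e+00]), 'force': array([-0.32593781, -0.5181755 ,  0.28229138]), 'wrist_torque': array([-0.02904219,  0.04398744,  0.0070109 ]), 'gripper_force': 0.0, 'opening': 1.0016250265363038}
```

View pics/top0.png

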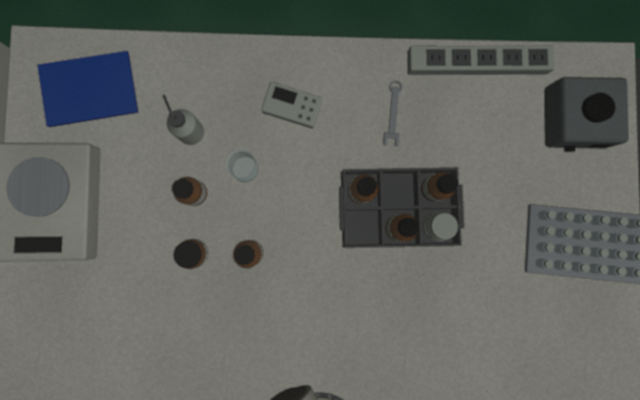

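View pics/side0.png

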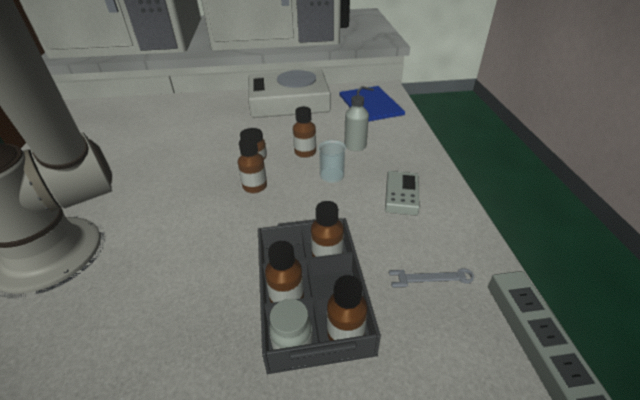

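The top view shows two narrow-necked bottles at about (187,190) and (248,253), with the squat jar at (190,254). The empty compartments are at about (398,188) and (362,227). The side view agrees: bottle caps at (304,114) and (249,146). I'll enlarge both.

```bash
python3 - <<'E'
import cv2
t=cv2.imread("pics/top0.png");s=cv2.imread("pics/side0.png")
g=lambda i:cv2.convertScaleAbs(i,alpha=1.7)
# top: bottles u160-270 v150-280 (x4) ; carrier u330-470 v160-255 (x4)
a=cv2.resize(g(t[150:280,160:270]),None,fx=4,fy=4,interpolation=cv2.INTER_CUBIC)
cv2.imwrite("pics/ca.png",a)
b=cv2.resize(g(t[155:255,330:475]),None,fx=5,fy=5,interpolation=cv2.INTER_CUBIC);cv2.imwrite("pics/cb.png",b)
c=cv2.resize(g(s[95:205,230:350]),None,fx=5,fy=5,interpolation=cv2.INTER_CUBIC);cv2.imwrite("pics/cc.png",c)
d=cv2.resize(g(s[195:375,245:395]),None,fx=3.3333,fy=3.3333,interpolation=cv2.INTER_CUBIC);cv2.imwrite("pics/cd.png",d)
E
```

```text
(no output)
```

View pics/ca.png

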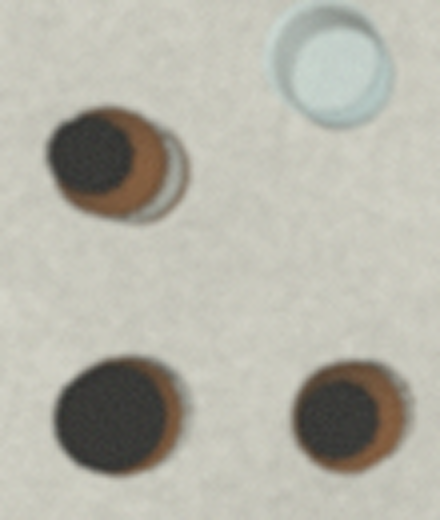

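View pics/cb.png

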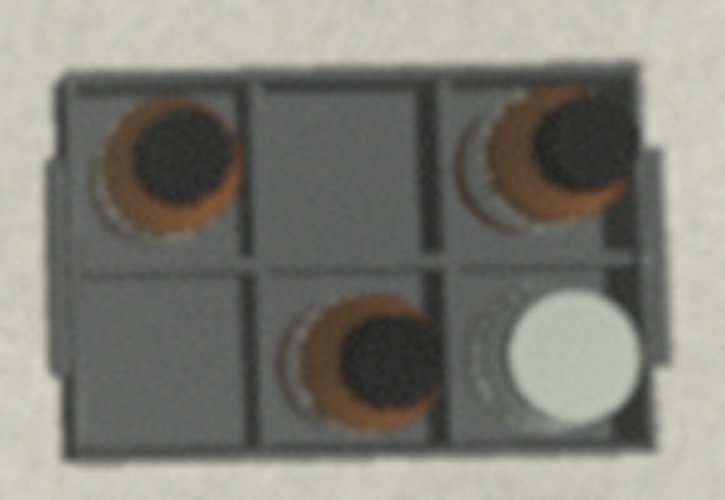

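View pics/cc.png

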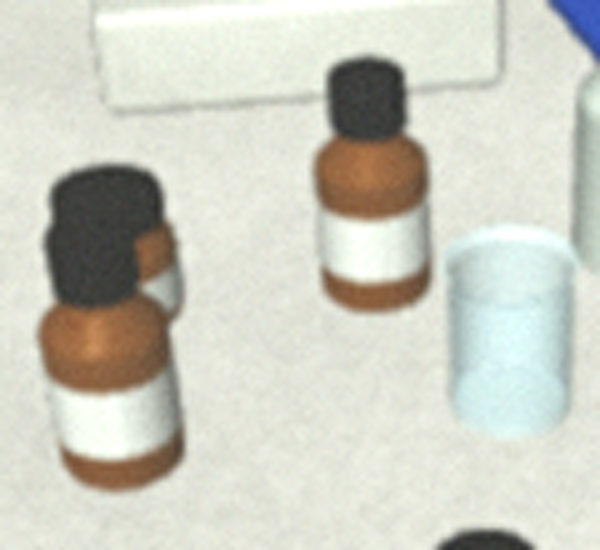

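View pics/cd.png

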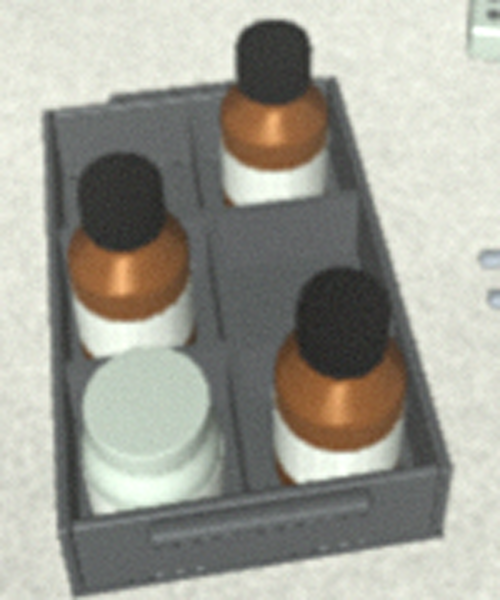

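Both crops agree: the empty compartments are the middle one on the +x side and the +y one on the −x side. In the crops the bottle caps are centred at ca(91,154) and (336,419), and at cc(367,98) and (91,257). The carrier rim corners are visible in both views too. Next I triangulate.

```bash
cat > h.py <<'E'
import numpy as np
from cell import manip
from scipy.optimize import least_squares as LS
C={n:manip.camera_params(n) for n in("top","side")}
def proj(n,p):
    c=C[n];T=np.linalg.inv(c["extrinsics"]);q=T[:3,:3]@p+T[:3,3];s=q[:2]/q[2]
    s=s*(1+c["k1"]*(s@s));return c["K"][:2,:2]@s+c["K"][:2,2]
def tri(t,s):
    r=LS(lambda p:np.r_[proj("top",p)-t,proj("side",p)-s],[.5,.1,.1]);return r.x,r.fun
def crop(o,k,p): return (np.array(p)+.5)/k-.5+np.array(o)
def ray(n,uv,z): return LS(lambda p:proj(n,np.r_[p,z])-uv,[.5,.1]).x
E
python3 - <<'E'
from h import *
np.set_printoptions(precision=4,suppress=True)
ca=lambda *p:crop((160,150),4,p);cb=lambda *p:crop((330,155),5,p);cc=lambda *p:crop((230,95),5,p);cd=lambda *p:crop((245,195),3.3333,p)
for n,t,s in(("A",ca(91,154),cc(367,98)),("B",ca(336,419),cc(91,257))):
    p,f=tri(t,s);print(n,p,f,ray("top",t,.115),ray("side",s,.115))
rt=[cb(66,460),cb(62,75),cb(638,64),cb(655,450)];rs=[cd(45,112),cd(337,80),cd(449,466),cd(62,528)]
P=[]
for t,s in zip(rt,rs):
    p,f=tri(t,s);print("rim",p,f);P.append(p)
L=np.array([[-.089,.132],[.089,.132],[.089,-.132],[-.089,-.132]])
def f(v,tr=False):
    c,s=np.cos(v[2]),np.sin(v[2]);w=[np.r_[v[0]+c*a-s*b,v[1]+s*a+c*b,v[3]] for a,b in L]
    return np.concatenate([np.r_[proj("top",q)-t,proj("side",q)-u] for q,t,u in zip(w,rt,rs)])
r=LS(f,[.5,-.1,0,.06]);v=r.x;print("carrier",v,r.fun)
c,s=np.cos(v[2]),np.sin(v[2])
for n,a,b in(("cell4",.043,0),("cell2",-.043,.086)): print(n,v[0]+c*a-s*b,v[1]+s*a+c*b)
# neighbours: jar lid, beaker, squat
print("squat",ray("top",ca(112,416),.07),"beaker",ray("top",ca(333,62),.06))
E
```

```text
A [0.5599 0.307  0.1129] [ 0.0032 -0.1065 -0.1293  0.0189] [0.5595 0.3065] [0.56  0.303]
B [0.4214 0.1721 0.1123] [ 0.0036  0.0439  0.0474 -0.0062] [0.4216 0.1718] [0.4218 0.1678]
rim [ 0.4406 -0.043   0.0536] [ 0.0029  0.0363  0.0317 -0.0041]
rim [ 0.617  -0.0386  0.0537] [ 0.0606 -0.7682 -0.6833  0.1046]
rim [ 0.6264 -0.3005  0.0576] [ 0.0346 -0.3251 -0.215   0.0339]
rim [ 0.4515 -0.3074  0.0567] [-0.0237 -0.2419 -0.1552  0.0194]
carrier [ 0.534  -0.1719  0.0381  0.0546] [ 0.2115  0.284  -0.2946 -0.186  -0.7718 -1.2507 -0.3731 -0.9246 -0.4351
 -0.8573  0.6417  0.8462 -0.4187  0.3517 -0.9404  0.6508]
cell4 0.5770012134900573 -0.17023471243147292
cell2 0.4877887313466353 -0.08757194554208306
squat [0.4192 0.2996] beaker [0.6194 0.1866]
```

Heights come out as expected: cap middles at 0.113 m against 0.115, and the rim at about 0.055 m against 0.062. The reach is fine as well. I'll square the wrist (yaw → π, so tool x = −X, y = +Y, z = down) and head for bottle B by way of (0.40, −0.2).

```bash
python3 -m creep '{"linear":[[-0.2,0.17,0],[-0.4,0.35,0],[-0.6,0.5,0],[-0.8,0.67,0],[-0.88,0.74,0]],"rotation":[[0,0,0.05],[0,0,0.1],[0,0,0.161],[0,0,0.161],[0,0,0.161]]}' -0.2
```

```text
time_s: 0.52
ee_pos: [0.2577, -0.4614, 0.231]
orientation: [3.14, 0.0, -3.14]
force: [-0.8, -0.3, -0.4]
opening: 0.6
gripper_force: 0.0
```

```bash
python3 -m creep '{"linear":[[-0.2,0.2,0],[-0.4,0.4,0],[-0.6,0.6,0],[-0.8,0.8,0],[-1,1,0]],"rotation":[[0,0,0],[0,0,0],[0,0,0],[0,0,0],[0,0,0]]}' -0.4
python3 -m creep '{"linear":[[0,0.25,0],[-0.04,0.5,0],[-0.08,0.75,0],[-0.08,1,0]],"rotation":[[0,0,0],[0,0,0],[0,0,0],[0,0,0]]}'
python3 -m creep '{"linear":[[0,0.25,0],[0,0.5,0],[0,0.75,0],[0,1,0]],"rotation":[[0,0,0],[0,0,0],[0,0,0],[0,0,0]]}'
python3 -m creep '{"linear":[[0,0.25,0],[0,0.5,0],[0,0.75,0],[0,1,0],[0,1,0]],"rotation":[[0,0,0],[0,0,0],[0,0,0],[0,0,0],[0,0,0]]}'
```

```text
time_s: 0.93
ee_pos: [0.4045, -0.3155, 0.2312]
orientation: [3.141, -0.0, 3.141]
force: [0.3, -0.1, 0.8]
opening: 0.703
gripper_force: 0.0
time_s: 1.27
ee_pos: [0.4161, -0.1655, 0.2309]
orientation: [3.142, -0.0, 3.142]
force: [1.3, 0.0, -0.1]
opening: 0.7
gripper_force: 0.0
time_s: 1.6
ee_pos: [0.415, -0.0156, 0.2312]
orientation: [3.141, -0.0, 3.141]
force: [1.7, -0.8, -0.0]
opening: 0.702
gripper_force: 0.0
time_s: 2.02
ee_pos: [0.4161, 0.1376, 0.2313]
orientation: [3.141, 0.001, -3.136]
force: [0.8, -0.8, -0.3]
opening: 0.703
gripper_force: 0.0
```

```bash
python3 -m creep '{"linear":[[-0.02,0.1,0.15],[-0.035,0.23,0.3],[-0.035,0.23,0.42],[-0.035,0.23,0.5],[-0.035,0.23,0.5]],"rotation":[[0,0,0],[0,0,0],[0,0,0],[0,0,0],[0,0,0]]}'
python3 - <<'E'
from h import *; import cv2
t=manip.snapshot("top")[:,:,::-1];s=manip.snapshot("side")[:,:,::-1]
g=lambda i,k:cv2.resize(cv2.convertScaleAbs(i,alpha=1.7),None,fx=k,fy=k,interpolation=cv2.INTER_CUBIC)
a=g(s[90:210,200:300],5);b=g(t[170:290,200:300],3)
b=cv2.copyMakeBorder(b,0,240,0,0,0);cv2.imwrite("pics/p1.png",np.hstack([a,b]))
print(manip.state()["ee_pos"])
E
```

```text
time_s: 2.43
ee_pos: [0.4191, 0.166, 0.1534]
orientation: [-3.138, -0.006, 3.141]
force: [-1.0, -0.6, -0.3]
opening: 0.704
gripper_force: 0.0
[0.42098434 0.16687315 0.15623616]
```

View pics/p1.png

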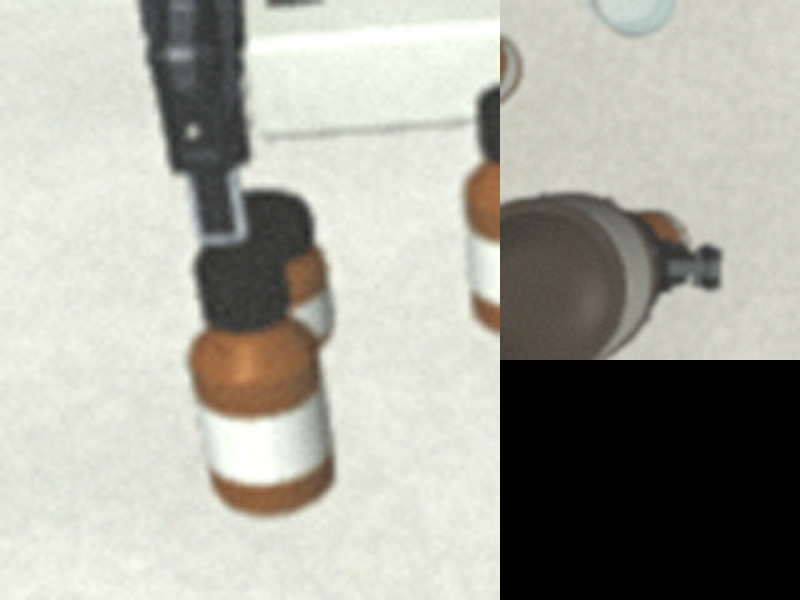

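```bash
python3 - <<'E'
from h import *
s=manip.state();print(s["ee_pos"],s["orientation"])
e=s["ee_pos"]
for dy in(-.030,-.036,-.045):
  for dz in(0,.006):
    u=proj("side",e+[0,dy,dz]);print(dy,dz,(u-[200,90])*5, "top",(proj("top",e+[0,dy,dz])-[200,170])*3+[500,0])
for z in(.13,.1):print(z,(proj("side",np.r_[.4214,.1721,z])-[200,90])*5)
print((proj("side",np.r_[.4214,.1721,0])-[200,90])*5)
E
```

```text
[0.42098434 0.16687315 0.15623616] [-3.14062984e+00 -6.20665837e-04  3.14159264e+00]
-0.03 0 [221.1785803  237.65176583] top [675.15120839 257.52043562]
-0.03 0.006 [219.11473175 225.64595665] top [674.34636788 257.90868646]
-0.036 0 [220.6273448  244.88748114] top [684.00925812 257.68610338]
-0.036 0.006 [218.54959684 232.85006525] top [683.25674839 258.07522148]
-0.045 0 [219.78871748 255.89206669] top [697.29059665 257.93558762]
-0.045 0.006 [217.68977458 243.80729131] top [696.61650305 258.32602023]
0.13 [233.67913254 247.08008477]
0.1 [242.93153476 302.33673522]
[270.97492518 470.06061143]
```

The finger lines up with the cap: its tip is seen at (217,240) and predicted at (220,241). Descending 63 mm and closing.

```bash
python3 -m creep '{"linear":[[-0.007,0.03,0.08],[-0.007,0.03,0.18],[-0.007,0.03,0.28],[-0.007,0.03,0.37],[-0.007,0.03,0.42]],"rotation":[[0,0,0],[0,0,0],[0,0,0],[0,0,0],[0,0,0]]}'
python3 -m creep '{"linear":[[0,0,0],[0,0,0],[0,0,0]],"rotation":[[0,0,0],[0,0,0],[0,0,0]]}'
python3 -m creep '{"linear":[[0,0,0],[0,0,0],[0,0,0],[0,0,0],[0,0,0]],"rotation":[[0,0,0],[0,0,0],[0,0,0],[0,0,0],[0,0,0]]}' 1
```

```text
time_s: 2.95
ee_pos: [0.4222, 0.1715, 0.0932]
orientation: [3.141, 0.0, 3.141]
force: [-0.2, 0.0, -0.3]
opening: 0.697
gripper_force: 0.0
time_s: 3.2
ee_pos: [0.4228, 0.1721, 0.0944]
orientation: [3.14, 0.002, -3.142]
force: [0.2, -0.1, 0.0]
opening: 0.698
gripper_force: 0.0
time_s: 3.62
ee_pos: [0.4225, 0.1714, 0.0944]
orientation: [-3.141, 0.001, -3.141]
force: [0.1, -3.2, 5.9]
opening: 0.454
gripper_force: 59.6
```

Gripped: opening 0.454 is about 39 mm, matching the 40 mm cap, at 60 N. Lifting.

```bash
python3 -m creep '{"linear":[[0,0,-0.03],[0,0,-0.1],[0,0,-0.2],[0,0,-0.3],[0,0,-0.4]],"rotation":[[0,0,0],[0,0,0],[0,0,0],[0,0,0],[0,0,0]]}'
python3 -m creep '{"linear":[[0,0,-0.15],[0,-0.05,-0.3],[0,-0.15,-0.5],[0,-0.25,-0.68],[-0.03,-0.4,-0.8]],"rotation":[[0,0,0],[0,0,0],[0,0,0],[0,0,0],[0,0,0]]}'
python3 -m creep '{"linear":[[-0.05,-0.18,-0.02],[-0.12,-0.36,-0.02],[-0.2,-0.54,-0.02],[-0.26,-0.72,-0.02],[-0.3,-0.85,-0.02]],"rotation":[[0,0,0],[0,0,0],[0,0,0],[0,0,0],[0,0,0]]}'
```

```text
time_s: 4.03
ee_pos: [0.4212, 0.1714, 0.1533]
orientation: [-3.141, -0.002, 3.141]
force: [-0.4, 0.6, -4.5]
opening: 0.452
gripper_force: 60.8
time_s: 4.45
ee_pos: [0.4263, 0.1121, 0.2755]
orientation: [3.139, 0.002, -3.14]
force: [-0.3, 0.8, -3.6]
opening: 0.451
gripper_force: 61.0
time_s: 4.87
ee_pos: [0.4712, -0.0174, 0.2754]
orientation: [3.141, -0.002, 3.14]
force: [0.7, 0.3, -3.8]
opening: 0.458
gripper_force: 61.1
```

```bash
python3 -m creep '{"linear":[[-0.03,-0.13,0],[-0.07,-0.26,0],[-0.1,-0.38,0],[-0.11,-0.45,0],[-0.11,-0.47,0]],"rotation":[[0,0,0],[0,0,0],[0,0,0],[0,0,0],[0,0,0]]}'
python3 -m creep '{"linear":[[0,0,0.08],[0,0,0.2],[0,0,0.33],[0,0,0.45],[0,0,0.5]],"rotation":[[0,0,0],[0,0,0],[0,0,0],[0,0,0],[0,0,0]]}'
python3 -m creep '{"linear":[[0,0,0],[0,0,0]],"rotation":[[0,0,0],[0,0,0]]}'
python3 - <<'E'
from h import *; import cv2
t=manip.snapshot("top")[:,:,::-1];s=manip.snapshot("side")[:,:,::-1]
g=lambda i,k:cv2.resize(cv2.convertScaleAbs(i,alpha=1.7),None,fx=k,fy=k,interpolation=cv2.INTER_CUBIC)
a=g(s[130:330,245:395],3);b=g(t[155:255,330:475],2.4)
b=cv2.copyMakeBorder(b,0,600-len(b),0,0,0);cv2.imwrite("pics/p2.png",np.hstack([a,b]))
e=manip.state()["ee_pos"];print(e)
for z in(-.0944,):
  print("base centre",(proj("side",e+[0,0,z])-[245,130])*3)
print("cell floor",(proj("side",np.r_[.4878,-.0876,.006])-[245,130])*3)
E
```

```text
time_s: 5.28
ee_pos: [0.4876, -0.0873, 0.2753]
orientation: [3.141, -0.002, 3.139]
force: [-0.7, -0.1, -4.9]
opening: 0.451
gripper_force: 61.1
time_s: 5.7
ee_pos: [0.4858, -0.0855, 0.1985]
orientation: [3.141, -0.006, 3.141]
force: [-0.3, 0.2, -3.9]
opening: 0.455
gripper_force: 61.2
time_s: 5.87
ee_pos: [0.4882, -0.086, 0.2017]
orientation: [-3.141, 0.0, -3.141]
force: [0.7, 0.2, -3.8]
opening: 0.454
gripper_force: 61.2
[ 0.48897239 -0.08604273  0.20265715]
base centre [107.56298617 273.48866135]
cell floor [118.90478892 385.92574442]
```

View pics/p2.png

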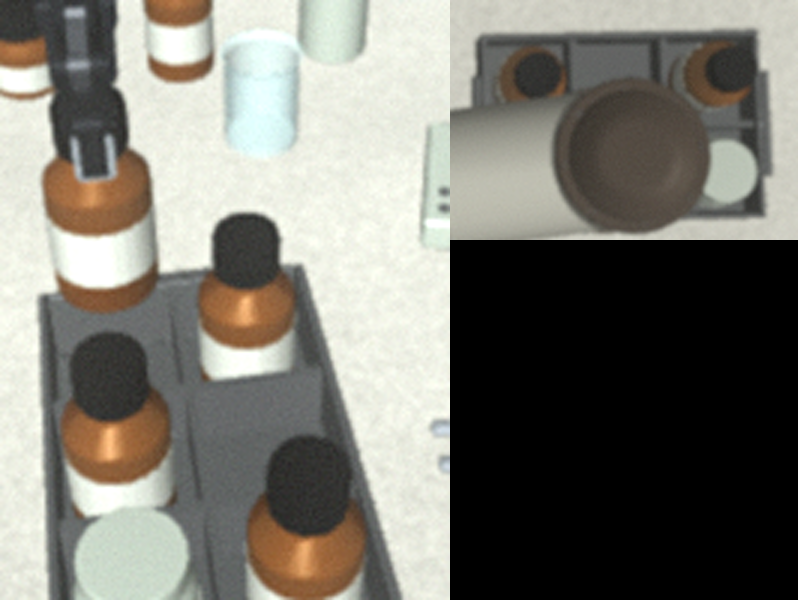

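The held bottle is upright over the compartment: base silhouette at x≈106, predicted 107.6. Before lowering I check the carrier pose per camera, with the known rim height as a cross-check, plus a bias check from the TCP and the stored caps.

```bash
python3 - <<'E'
from h import *
np.set_printoptions(precision=4,suppress=True)
cb=lambda *p:crop((330,155),5,p);cd=lambda *p:crop((245,195),3.3333,p)
rt=[cb(66,460),cb(62,75),cb(638,64),cb(655,450)];rs=[cd(45,112),cd(337,80),cd(449,466),cd(62,528)]
for n,R in(("top",rt),("side",rs)):
    q=np.array([ray(n,u,.062) for u in R]);print(n,q.ravel(),q.mean(0),q[1]-q[0],q[2]-q[1])
# inner cell corners seen in top at floor-ish/divider: empty cell4 & cell2 floor outlines
for n,f in(("cell4",[(262,90),(418,90),(418,255),(262,255)]),("cell2",[(82,282),(243,282),(243,442),(82,442)])):
    q=np.array([ray("top",cb(*u),.006) for u in f]);print(n,q.mean(0),np.ptp(q,axis=0))
for nm,t,s in(("c1",(390,362),(121,201)),("c5",(182,157),(274,61)),("c3",(583,143),(343,322))):
    print(nm,ray("top",cb(*t),.121),ray("side",cd(*s),.121),tri(cb(*t),cd(*s))[0])
E
```

```text
top [ 0.4409 -0.0423  0.6141 -0.0378  0.625  -0.2991  0.451  -0.3058] [ 0.5328 -0.1713] [0.1733 0.0045] [ 0.0109 -0.2613]
side [ 0.4417 -0.0515  0.6168 -0.047   0.6258 -0.303   0.4523 -0.3103] [ 0.5341 -0.178 ] [0.1751 0.0045] [ 0.009  -0.2559]
cell4 [ 0.5779 -0.1747] [0.0802 0.0745]
cell2 [ 0.4865 -0.0914] [0.0768 0.0768]
c1 [ 0.4866 -0.175 ] [ 0.4872 -0.1787] [ 0.4869 -0.1757  0.1176]
c5 [ 0.5722 -0.0855] [ 0.5735 -0.0888] [ 0.5733 -0.0859  0.1182]
c3 [ 0.5821 -0.2574] [ 0.5825 -0.262 ] [ 0.583  -0.2587  0.1164]
```

Top and side agree to within their bias (the side camera reads about 4 mm short in y). Cell2 is at about (0.487, −0.089) and cell4 at about (0.5775, −0.1715), and the clearance is 9 mm. Lowering gently.

```bash
python3 -m creep '{"linear":[[0.013,-0.02,0.06],[0.013,-0.02,0.16],[0.013,-0.02,0.26],[0.013,-0.02,0.36],[0.013,-0.02,0.44]],"rotation":[[0,0,0],[0,0,0],[0,0,0],[0,0,0],[0,0,0]]}'
python3 -m creep '{"linear":[[0,0,0.06],[0,0,0.11],[0,0,0.15],[0,0,0.18],[0,0,0.2]],"rotation":[[0,0,0],[0,0,0],[0,0,0],[0,0,0],[0,0,0]]}'
```

```text
time_s: 6.38
ee_pos: [0.4858, -0.0895, 0.1345]
orientation: [3.141, 0.0, 3.141]
force: [-0.4, -0.0, -3.7]
opening: 0.452
gripper_force: 61.4
time_s: 6.8
ee_pos: [0.4863, -0.0894, 0.1051]
orientation: [-3.142, 0.0, 3.142]
force: [0.2, -0.5, -3.5]
opening: 0.454
gripper_force: 61.4
```

```bash
python3 -m creep '{"linear":[[0,0,0.007],[0,0,0.014],[0,0,0.02],[0,0,0.02]],"rotation":[[0,0,0],[0,0,0],[0,0,0],[0,0,0]]}'
python3 -m creep '{"linear":[[0,0,0.004],[0,0,0.008],[0,0,0.012],[0,0,0.012]],"rotation":[[0,0,0],[0,0,0],[0,0,0],[0,0,0]]}'
```

```text
time_s: 7.13
ee_pos: [0.4863, -0.0893, 0.1025]
orientation: [3.142, 0.001, 3.142]
force: [-0.1, -1.4, -3.7]
opening: 0.453
gripper_force: 61.4
time_s: 7.47
ee_pos: [0.4862, -0.0893, 0.1005]
orientation: [3.142, 0.0, 3.142]
force: [0.3, 0.5, -3.6]
opening: 0.459
gripper_force: 61.3
```

```bash
python3 -m creep '{"linear":[[0,0,0.005],[0,0,0.01],[0,0,0.013],[0,0,0.013]],"rotation":[[0,0,0],[0,0,0],[0,0,0],[0,0,0]]}'
```

```text
time_s: 7.8
ee_pos: [0.4871, -0.0895, 0.1004]
orientation: [-3.141, 0.002, -3.141]
force: [-1.7, -0.5, 8.1]
opening: 0.451
gripper_force: 61.9
```

Floor contact (force −3.6 → +8 N) at TCP 0.1004, exactly as expected. Releasing and lifting off.

```bash
python3 -m creep '{"linear":[[0,0,0],[0,0,0],[0,0,0],[0,0,0],[0,0,0]],"rotation":[[0,0,0],[0,0,0],[0,0,0],[0,0,0],[0,0,0]]}' -0.3
python3 -m creep '{"linear":[[0,0,-0.04],[0,0,-0.12],[0,0,-0.2],[0,0,-0.3],[0,0,-0.4]],"rotation":[[0,0,0],[0,0,0],[0,0,0],[0,0,0],[0,0,0]]}'
python3 -m creep '{"linear":[[0,0,-0.2],[0,0,-0.4],[0,0.1,-0.6],[0,0.3,-0.7],[0,0.5,-0.7]],"rotation":[[0,0,0],[0,0,0],[0,0,0],[0,0,0],[0,0,0]]}' -0.4
python3 -m creep '{"linear":[[-0.05,0.25,0],[-0.1,0.5,0],[-0.15,0.75,0],[-0.2,1,0]],"rotation":[[0,0,0],[0,0,0],[0,0,0],[0,0,0]]}'
python3 -m creep '{"linear":[[-0.07,0.25,0],[-0.14,0.5,0],[-0.2,0.75,0],[-0.25,0.95,0],[-0.25,0.95,0]],"rotation":[[0,0,0],[0,0,0],[0,0,0],[0,0,0],[0,0,0]]}'
```

```text
time_s: 8.22
ee_pos: [0.4861, -0.0893, 0.0985]
orientation: [-3.142, -0.0, 3.142]
force: [-0.6, 0.7, -0.7]
opening: 0.649
gripper_force: 0.0
time_s: 8.63
ee_pos: [0.486, -0.0894, 0.1594]
orientation: [-3.141, -0.0, 3.142]
force: [0.4, -0.8, -0.8]
opening: 0.652
gripper_force: 0.0
time_s: 9.05
ee_pos: [0.4881, -0.0139, 0.2686]
orientation: [3.14, 0.009, 3.14]
force: [0.8, 1.1, -0.7]
opening: 0.703
gripper_force: 0.0
time_s: 9.38
ee_pos: [0.516, 0.1374, 0.2643]
orientation: [3.141, 0.001, -3.142]
force: [0.8, -0.5, 0.4]
opening: 0.699
gripper_force: 0.0
time_s: 9.8
ee_pos: [0.5544, 0.2831, 0.2624]
orientation: [3.141, 0.0, -3.137]
force: [0.5, -0.6, 0.1]
opening: 0.696
gripper_force: 0.0
```

```bash
python3 -m creep '{"linear":[[-0.03,0.1,0.1],[-0.037,0.157,0.25],[-0.037,0.157,0.42],[-0.037,0.157,0.57],[-0.037,0.157,0.68]],"rotation":[[0,0,0],[0,0,0],[0,0,0],[0,0,0],[0,0,0]]}'
python3 -m creep '{"linear":[[0,0,0],[0,0,0]],"rotation":[[0,0,0],[0,0,0]]}'
python3 - <<'E'
from h import *; import cv2
t=manip.snapshot("top")[:,:,::-1];s=manip.snapshot("side")[:,:,::-1]
g=lambda i,k:cv2.resize(cv2.convertScaleAbs(i,alpha=1.7),None,fx=k,fy=k,interpolation=cv2.INTER_CUBIC)
a=g(s[70:170,260:350],5);b=g(s[195:375,245:395],2.333)
h=max(len(a),len(b));p=lambda i:cv2.copyMakeBorder(i,0,h-len(i),0,0,0)
cv2.imwrite("pics/p3.png",np.hstack([p(a),p(b)]))
e=manip.state()["ee_pos"];print(e)
for dy in(-.033,-.04):print((proj("side",e+[0,dy,.006])-[260,70])*5)
E
```

```text
time_s: 10.22
ee_pos: [0.5582, 0.301, 0.1594]
orientation: [-3.14, -0.003, 3.141]
force: [-0.5, 0.1, 0.4]
opening: 0.704
gripper_force: 0.0
time_s: 10.38
ee_pos: [0.559, 0.3011, 0.1613]
orientation: [-3.14, -0.001, 3.142]
force: [-0.3, -0.5, 1.0]
opening: 0.703
gripper_force: 0.0
[0.56006084 0.30202629 0.16338785]
[215.17351084 153.23424527]
[216.28734019 159.68405327]
```

View pics/p3.png

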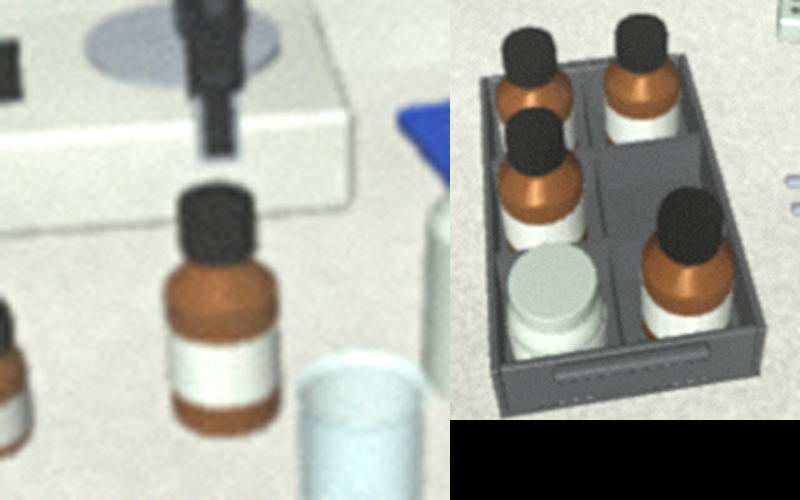

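Bottle B stands upright in its compartment, and the finger (x≈217) is centred over bottle A's cap (x≈217). Descending and gripping.

```bash
python3 -m creep '{"linear":[[0,0.03,0.08],[0,0.03,0.19],[0,0.03,0.3],[0,0.03,0.4],[0,0.03,0.46]],"rotation":[[0,0,0],[0,0,0],[0,0,0],[0,0,0],[0,0,0]]}'
python3 -m creep '{"linear":[[0,0,0],[0,0,0],[0,0,0]],"rotation":[[0,0,0],[0,0,0],[0,0,0]]}'
python3 -m creep '{"linear":[[0,0,0],[0,0,0],[0,0,0],[0,0,0],[0,0,0]],"rotation":[[0,0,0],[0,0,0],[0,0,0],[0,0,0],[0,0,0]]}' 1
```

```text
time_s: 10.9
ee_pos: [0.5587, 0.3062, 0.0912]
orientation: [-3.141, -0.001, 3.141]
force: [-1.1, -0.4, -0.4]
opening: 0.7
gripper_force: 0.0
time_s: 11.15
ee_pos: [0.5599, 0.3068, 0.0937]
orientation: [3.14, 0.002, -3.141]
force: [1.2, 0.0, 0.3]
opening: 0.701
gripper_force: 0.0
time_s: 11.57
ee_pos: [0.5599, 0.3063, 0.094]
orientation: [3.141, 0.002, -3.141]
force: [-0.4, -1.9, 6.6]
opening: 0.452
gripper_force: 59.8
```

```bash
python3 -m creep '{"linear":[[0,0,-0.03],[0,0,-0.1],[0,0,-0.2],[0,0,-0.3],[0,0,-0.4]],"rotation":[[0,0,0],[0,0,0],[0,0,0],[0,0,0],[0,0,0]]}'
python3 -m creep '{"linear":[[0,0,-0.15],[0,-0.05,-0.3],[0,-0.15,-0.5],[0,-0.27,-0.7],[0,-0.42,-0.82]],"rotation":[[0,0,0],[0,0,0],[0,0,0],[0,0,0],[0,0,0]]}'
python3 -m creep '{"linear":[[0,-0.18,0],[0,-0.38,0],[0,-0.58,0],[0,-0.78,0],[0,-0.98,0]],"rotation":[[0,0,0],[0,0,0],[0,0,0],[0,0,0],[0,0,0]]}'
python3 -m creep '{"linear":[[-0.02,-0.2,0],[-0.04,-0.4,0],[-0.06,-0.6,0],[-0.08,-0.8,0],[-0.1,-0.95,0]],"rotation":[[0,0,0],[0,0,0],[0,0,0],[0,0,0],[0,0,0]]}'
```

```text
time_s: 11.98
ee_pos: [0.5587, 0.3061, 0.1528]
orientation: [-3.141, -0.001, 3.141]
force: [0.7, 0.1, -2.2]
opening: 0.458
gripper_force: 60.5
time_s: 12.4
ee_pos: [0.5597, 0.2438, 0.279]
orientation: [3.139, 0.004, -3.14]
force: [0.9, 0.1, -1.6]
opening: 0.457
gripper_force: 60.6
time_s: 12.82
ee_pos: [0.5583, 0.0951, 0.2755]
orientation: [3.141, -0.001, -3.141]
force: [0.9, -0.2, -3.0]
opening: 0.454
gripper_force: 60.6
time_s: 13.23
ee_pos: [0.5735, -0.0482, 0.2755]
orientation: [3.141, -0.001, 3.14]
force: [0.6, -0.2, -2.6]
opening: 0.453
gripper_force: 60.5
```

```bash
python3 -m creep '{"linear":[[-0.01,-0.2,0],[-0.02,-0.4,0],[-0.027,-0.6,0],[-0.027,-0.75,0],[-0.027,-0.82,0]],"rotation":[[0,0,0],[0,0,0],[0,0,0],[0,0,0],[0,0,0]]}'
python3 -m creep '{"linear":[[0,0,0.08],[0,0,0.2],[0,0,0.33],[0,0,0.45],[0,0,0.5]],"rotation":[[0,0,0],[0,0,0],[0,0,0],[0,0,0],[0,0,0]]}'
python3 -m creep '{"linear":[[0,0,0],[0,0,0],[0,0,0],[0,0,0]],"rotation":[[0,0,0],[0,0,0],[0,0,0],[0,0,0]]}'
```

```text
time_s: 13.65
ee_pos: [0.5775, -0.1716, 0.2751]
orientation: [3.141, -0.001, 3.139]
force: [0.2, 1.0, -2.6]
opening: 0.454
gripper_force: 60.7
time_s: 14.07
ee_pos: [0.5764, -0.1684, 0.1975]
orientation: [3.14, -0.006, 3.141]
force: [-0.2, 0.7, -3.3]
opening: 0.452
gripper_force: 60.8
time_s: 14.4
ee_pos: [0.579, -0.1693, 0.2022]
orientation: [-3.141, 0.003, -3.141]
force: [-0.2, -0.1, -2.5]
opening: 0.45
gripper_force: 60.8
```

```bash
python3 -m creep '{"linear":[[0.007,-0.015,0.06],[0.007,-0.015,0.16],[0.007,-0.015,0.26],[0.007,-0.015,0.36],[0.007,-0.015,0.44]],"rotation":[[0,0,0],[0,0,0],[0,0,0],[0,0,0],[0,0,0]]}'
python3 -m creep '{"linear":[[0,0,0.06],[0,0,0.11],[0,0,0.15],[0,0,0.18],[0,0,0.2]],"rotation":[[0,0,0],[0,0,0],[0,0,0],[0,0,0],[0,0,0]]}'
python3 -m creep '{"linear":[[0,0,0.006],[0,0,0.012],[0,0,0.018],[0,0,0.018]],"rotation":[[0,0,0],[0,0,0],[0,0,0],[0,0,0]]}'
```

```text
time_s: 14.82
ee_pos: [0.5766, -0.1716, 0.1334]
orientation: [3.141, -0.001, 3.141]
force: [0.1, 0.1, -3.4]
opening: 0.455
gripper_force: 60.8
time_s: 15.23
ee_pos: [0.5773, -0.1716, 0.1043]
orientation: [-3.142, 0.0, 3.142]
force: [0.8, -0.2, -2.6]
opening: 0.452
gripper_force: 60.8
time_s: 15.57
ee_pos: [0.5773, -0.1716, 0.1021]
orientation: [-3.142, 0.001, 3.142]
force: [0.6, 0.4, -2.2]
opening: 0.458
gripper_force: 60.8
```

```bash
python3 -m creep '{"linear":[[0,0,0.005],[0,0,0.009],[0,0,0.013],[0,0,0.013]],"rotation":[[0,0,0],[0,0,0],[0,0,0],[0,0,0]]}'
python3 -m creep '{"linear":[[0,0,0.004],[0,0,0.008],[0,0,0.008]],"rotation":[[0,0,0],[0,0,0],[0,0,0]]}'
```

```text
time_s: 15.9
ee_pos: [0.5772, -0.1715, 0.1001]
orientation: [-3.142, 0.0, -3.142]
force: [-0.1, -0.4, -1.8]
opening: 0.454
gripper_force: 61.0
time_s: 16.15
ee_pos: [0.5777, -0.1717, 0.1]
orientation: [-3.141, 0.001, -3.141]
force: [-1.5, 0.5, 5.4]
opening: 0.452
gripper_force: 61.4
```

Contact at TCP 0.100 as expected. Releasing, then up and away.

```bash
python3 -m creep '{"linear":[[0,0,0],[0,0,0],[0,0,0],[0,0,0],[0,0,0]],"rotation":[[0,0,0],[0,0,0],[0,0,0],[0,0,0],[0,0,0]]}' -0.3
python3 -m creep '{"linear":[[0,0,-0.04],[0,0,-0.12],[0,0,-0.2],[0,0,-0.3],[0,0,-0.4]],"rotation":[[0,0,0],[0,0,0],[0,0,0],[0,0,0],[0,0,0]]}'
python3 -m creep '{"linear":[[0,0,-0.2],[0,0,-0.4],[0,0.1,-0.6],[0,0.3,-0.7],[0,0.5,-0.7]],"rotation":[[0,0,0],[0,0,0],[0,0,0],[0,0,0],[0,0,0]]}'
python3 -m creep '{"linear":[[0,0.25,0],[0,0.5,0],[0,0.75,0],[0,1,0]],"rotation":[[0,0,0],[0,0,0],[0,0,0],[0,0,0]]}'
python3 -m creep '{"linear":[[0,0.25,0],[0,0.5,0],[0,0.5,0],[0,0.5,0]],"rotation":[[0,0,0],[0,0,0],[0,0,0],[0,0,0]]}'
python3 - <<'E'
from h import *; import cv2
t=manip.snapshot("top")[:,:,::-1];s=manip.snapshot("side")[:,:,::-1]
g=lambda i,k:cv2.resize(cv2.convertScaleAbs(i,alpha=1.7),None,fx=k,fy=k,interpolation=cv2.INTER_CUBIC)
a=g(s[195:375,245:395],2.6);b=g(t[155:255,330:475],2.6)
h=max(len(a),len(b));p=lambda i:cv2.copyMakeBorder(i,0,h-len(i),0,0,0)
cv2.imwrite("pics/p4.png",np.hstack([p(a),p(b)]))
E
```

```text
time_s: 16.57
ee_pos: [0.5771, -0.1716, 0.0985]
orientation: [-3.142, -0.0, 3.141]
force: [0.6, 0.7, -0.2]
opening: 0.648
gripper_force: 0.0
time_s: 16.98
ee_pos: [0.577, -0.1716, 0.1595]
orientation: [-3.141, -0.0, 3.142]
force: [-0.7, 0.5, -0.2]
opening: 0.652
gripper_force: 0.0
time_s: 17.4
ee_pos: [0.5791, -0.0967, 0.2693]
orientation: [-3.141, 0.01, 3.14]
force: [0.9, 0.6, 0.0]
opening: 0.65
gripper_force: 0.0
time_s: 17.73
ee_pos: [0.5768, 0.0551, 0.2645]
orientation: [3.141, 0.001, 3.141]
force: [0.7, -0.0, -0.4]
opening: 0.65
gripper_force: 0.0
time_s: 18.07
ee_pos: [0.5769, 0.1304, 0.2638]
orientation: [-3.142, 0.0, -3.138]
force: [0.1, -0.0, -0.1]
opening: 0.649
gripper_force: 0.0
```

View pics/p4.png

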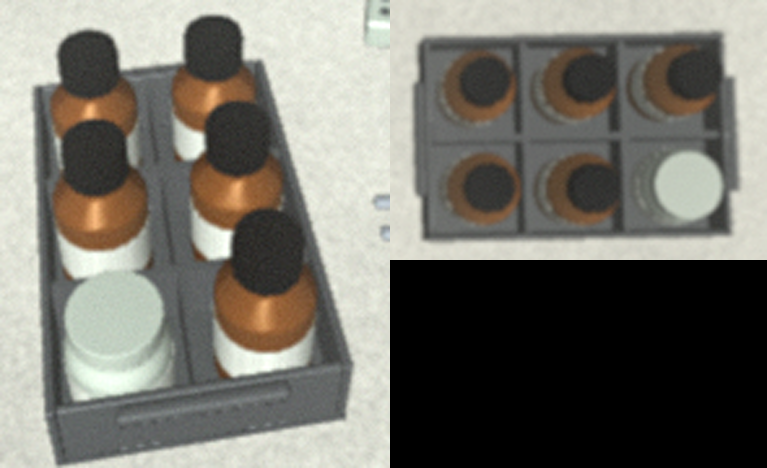

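All six compartments are filled. The new bottles, with caps at (487,186) and (588,78) in the top crop, stand upright in line with their neighbours. Handing in.

```bash
python3 -c "
from cell import manip
print(manip.hand_in())"
```

```text
the job is handed in; nothing more can be done
None
```

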